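Bring up the powder jar and hold the chamber lid open

ROBOT

A 6-joint arm with a two-finger parallel gripper is mounted at the origin on a cart in front of the work surface, level with it; the furniture and walls round the work are solid. World frame = base frame: x ahead of the robot, y to its left, z up, the work surface at z = 0. Lengths are in m, angles in rad, forces in N, time in s.
With the tool pointing down it reaches from about 0.35 to 0.725 m from the base axis. Payload 6 kg.
Tool frame: the origin (TCP) lies at the very end of the fingers, on their centre line; the grasp point (between the pads) lies 19 mm behind it (env.hold_point_z is the distance from the TCP to the grasp point, in m); z points along the fingers, y is the line along which they close (so a half turn about z gives the same grasp; the last joint's range is limited). The gripper opens to 85 mm and grips with 20 to 120 N. Pads are 22 mm wide; open, the fingers measure 114 mm over their backs; the gripper's body (76 mm by 85 mm) begins 54 mm behind the grasp point. The pads swing forward as they close: fully open they stand 13 mm farther back than shut.
Start: joints at [0.334, 0.04, 0.085, 0, -1.615, -0.334], TCP at [0.6, 0, 0.231] pointing down, gripper open.
Joint ranges: [-2.56, 2.56], [-1.29, 2.01], [-1.08, 1.49], [-3.29, 1.98], [-2.81, -0.18], [-2.99, 2.99]. Speed limits (rad/s): [2.57, 2.57, 3.01, 3.14, 3.14, 3.14].

INTERFACE

Orientations are given as a rotation vector (axis times angle).
In Python, from bench import env gives the robot as it stands. The module is installed in compiled form; this text tells all that it offers.
- The arm moves only by the tool jog_arm, never from a script. Its argument "plan" is a list of rows, each a list of 7 numbers: the opening in per cent of the stroke, from 0 (shut) to 100 (fully open), then the shift along the tool's x, y, z in units of 0.6 m (1.0 is 0.6 m), then the turn, a rotation vector about the tool's x, y, z in units of 0.5 rad (1.0 is 0.5 rad). In form: [[fingers, x, y, z, ax, ay, az], ...]. A call has 1 to 10 rows; each row is the pose to reach, as a shift and turn from the pose commanded when the call began, along the tool's axes at that moment; what a row does not reach only later rows make up. A row lasts 1/10 s, in which the tool goes at most 50 mm and 8.59 degrees, less where a joint would pass 70% of its speed; a pose out of reach is approached as far as the arm can. A call with a number of a shift or a turn outside -1 to 1 is refused whole. A call with a gripper value outside its range is refused whole. The fingers move at their own pace and stop on an object; the grip force is fixed at half the most. Time passes only in rows, so rows that repeat a pose let the fingers close. It gives the time, the measured TCP pose, the force, the opening and the grip force at its end, in the units of the state.
- env.state(): the state, without advancing time (a new reading comes with each control period).
- env.camera(name): name is "scene" or "side" or "wrist"; returns a dict with "color" (384x512x3 uint8, red, green, blue), "fov_y" (degrees; the focal length in pixels is half the picture's height over the tangent of half this angle, whatever the lens; pixels are square), "cx", "cy" (the principal point, pixels), "position" and "rotation" of the camera in the world; the wrist camera has in their place "hand_eye" (4x4, takes a point from camera to tool coordinates, whose origin is the TCP and whose axes are the flange's). Camera axes: x right, y down, z forward; pixel columns grow to the right and rows downward; lengths in m; the calibration is good to about 2 mm. A picture is of the moment at which its call begins: read the wrist's pose just before it. There is no depth.
- env.finish_job(): hands the job in; it is judged then, once.
The state is a dict: "clock": time; "qpos": joint angles; "joint_vel": joint speeds; "joint_torque": joint torques, N m; "tool_pos": TCP position; "tcp_rot": TCP orientation; "contact_force": force on the tool from outside, world axes, zero at the start; "torque": the same for the moment, N m; "gripper_width": opening from 0.0 (shut) to 1.0 (fully open); "finger_force": force on a finger pad.
Only numpy, scipy, OpenCV 4.12 (cv2) and the standard library are available. Lean on these libraries where they do the work, as an engineer would, in place of code of your own. Each camera call takes 0.05 s, during which the arm holds its last target. There are 200 camera calls.

TASK

Slide the white powder jar with the black cap along the grey board, upright and without lifting it, into the middle ring, and let go of it there. Then take the tab of the viewing chamber's spring-shut lid, raise the lid to 45 degrees and finish still holding it there, so that a colleague can dust the memory stick inside; leave the vial, the tape roll and the small carton alone.

Things in the scene. Friction and masses are not known exactly. Their poses are not given: they have to be found in the camera images.
- chamber: white open box 150 (x) by 240 (y) by 96 mm high with clear-paned lid, fixed. Origin: centre of its underside on the bench; x points away from its front (robot's side) to the hinge side, y left along the hinge. A grey board 6 mm thick is fixed before it, 126 mm deep (x) by 380 wide, centred 205 mm in front of the origin, with three flat printed rings of 74 mm inside diameter in a row along y
- mark_left (a point): centre of the left ring (+y of the chamber), on the board's top face; 130 mm from the middle ring
- mark_middle (a point): centre of the middle ring, on the board's top face (6 mm above the bench), 205 mm in front of the chamber's origin and 130 mm in front of its front wall
- mark_right (a point): centre of the right ring (-y of the chamber), on the board's top face; 130 mm from the middle ring
- lid (a joint): angle of the lid in rad: 0 shut, grows as the front edge rises, 45 degrees = 0.785, stop at 1.75. The hinge line is level with the chamber's rim, 75 mm behind the chamber's origin. The lid (0.25 kg) has a closing spring: it falls shut whenever let go and takes about 2 to 4 N at the tab to raise
- lid_tab (a point): grip point of the lid's tab: a flat white tongue 18 mm wide (y), 10 mm thick, at the middle of the lid's front edge, standing 53 mm out towards the robot in the lid's plane. The point is on its mid-plane, 40 mm out from the lid's edge, 190 mm from the hinge line and, shut, 102 mm above the bench. Its sides and underside are free; pinched on its sides it turns between the fingers
- lid_hinge (a point): middle of the lid's hinge line, 96 mm above the bench; the hinge axis runs along the chamber's y
- jar: round white powder jar with a wide black screw cap (fixed to it), 56 mm diameter and 62 mm high, cap in the upper third, about 0.22 kg. Origin: centre of its foot. It starts in the left or the right ring, whichever the vial does not stand in
- vial: bystander: slim white vial 27 mm diameter, 58 mm high, origin: centre of its foot; stands in the other outer ring
- tape: bystander: roll of brown tape lying flat, 96 mm diameter, 48 mm high, to the left of the board; origin: centre of its underside
- lifters: bystander: small white carton 45 by 100 by 22 mm, to the right of the board; origin: centre of its underside
There are look-alikes about, which are no part of the job. What is meant by the jar is not green, red or turquoise, and is the smaller of those in its own colour.

How it is judged:
By the outcome, as a careful person would: the job done as asked, in the order asked, and still so for the second after the job is handed in, while the arm keeps its last pose, push and grip.
It also fails if it takes over 48 s, if anything falls off the work surface, if the arm or the gripper's body presses on something with over 40 N, if the wrist force passes 120 N, or if a joint passes its speed limit or range.

## Working session

There is one attempt and no reset: what is moved stays moved. The work goes in short steps, Python scripts to look and compute and a tool call to move; the robot and the scene stay as the last step left them, time stands still between calls to the robot, and variables do not carry over. Pictures are saved under pics/ and viewed, at most 10 in all, crops included, and the job is handed in when it is done.

Besides the shell and the picture viewer there is one more tool, called after "Emit:" as a command line: name --pt "numbers of a row" for each row, then --argument value for the rest. jog_arm: Moves the arm, as the interface text tells. Shifts and turns lie within -1 to 1; 1 stands for 0.6 m of shift or 0.5 rad of turn. Its arguments: {"type":"object","properties":{"plan":{"type":"array","items":{"type":"array","items":{"type":"number"}}}},"required":["plan"]}

```bash
mkdir -p pics; cat > h.py <<'E'
import numpy as np, cv2
from scipy.spatial.transform import Rotation as R
from bench import env
def save(name,fn):
    c=env.camera(name); cv2.imwrite('pics/'+fn,cv2.cvtColor(c['color'],cv2.COLOR_RGB2BGR))
    np.savez('pics/'+fn+'.npz',**{k:v for k,v in c.items()}); return c
def ray(c,u,v,z):
    f=192/np.tan(np.radians(float(c['fov_y']))/2)
    d=np.array([(u-c['cx'])/f,(v-c['cy'])/f,1.]); 
    if 'position' in c:
        p=np.array(c['position']);M=np.array(c['rotation'])
    else:
        T=np.array(c['hand_eye']);W=R.from_rotvec(c['rot']).as_matrix();p=c['pos']+W@T[:3,3];M=W@T[:3,:3]
    d=M@d; return p+d*(z-p[2])/d[2]
E
python3 - <<'E'
from h import *
a=save('scene','a.png');b=save('side','b.png')
for c in(a,b):print({k:v for k,v in c.items() if k!='color'})
s=env.state();print(s)
im=np.hstack([cv2.imread('pics/a.png')]);cv2.imwrite('pics/a2.png',cv2.resize(im,(800,600)))
cv2.imwrite('pics/b2.png',cv2.resize(cv2.imread('pics/b.png'),(800,600)))
E
```

```text
{'fov_y': 47.54934177330237, 'cx': 251.70385314532504, 'cy': 191.36111083514655, 'position': array([-0.20399455, -1.36250819,  0.99382723]), 'rotation': array([-2.04969115,  0.52979952, -0.33234652])}
{'fov_y': 51.164129000675445, 'cx': 257.9116516580528, 'cy': 195.69017500651873, 'position': array([-0.07194673,  0.94255696,  0.9123086 ]), 'rotation': array([-0.77921619,  2.43673693, -1.27020597])}
{'clock': 0.1, 'qpos': array([ 3.33698813e-01,  4.07738482e-02,  8.38772804e-02, -3.92732144e-04,
       -1.61548532e+00, -3.33680316e-01]), 'joint_vel': array([ 0.00134516, -0.00381432,  0.00148561,  0.00123383,  0.00100215,
       -0.00017713]), 'joint_torque': array([-5.15327309e-03, -3.69345725e+01,  3.48282552e+01,  6.95181236e+00,
       -4.58455834e-03,  1.14540936e-05]), 'tool_pos': array([5.99701782e-01, 6.60673708e-05, 2.30350864e-01]), 'tcp_rot': array([ 2.22059323e+00, -2.22051389e+00, -1.64098775e-03]), 'contact_force': array([0.71274375, 0.50940115, 0.1107973 ]), 'torque': array([-0.01457634, -0.02991513,  0.03991709]), 'finger_force': 0.0, 'gripper_width': 1.0006671168894699}
```

View pics/a2.png

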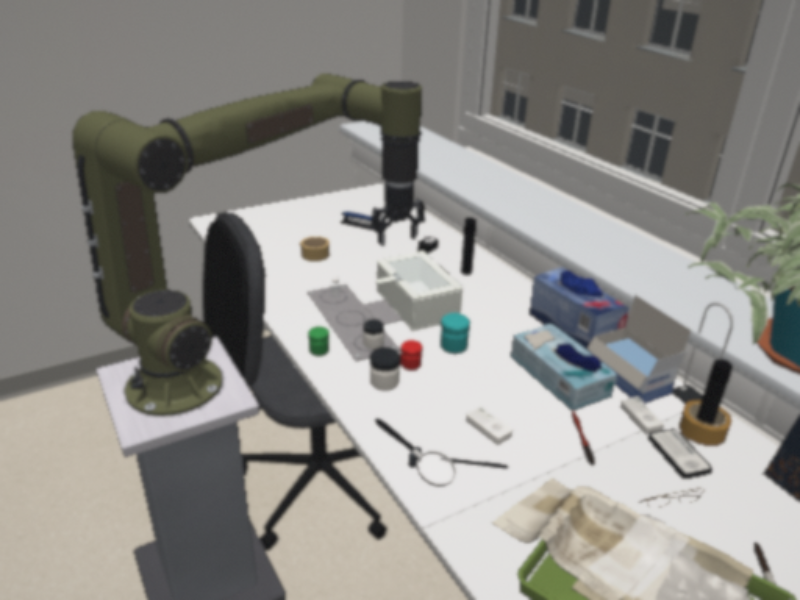

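View pics/b2.png

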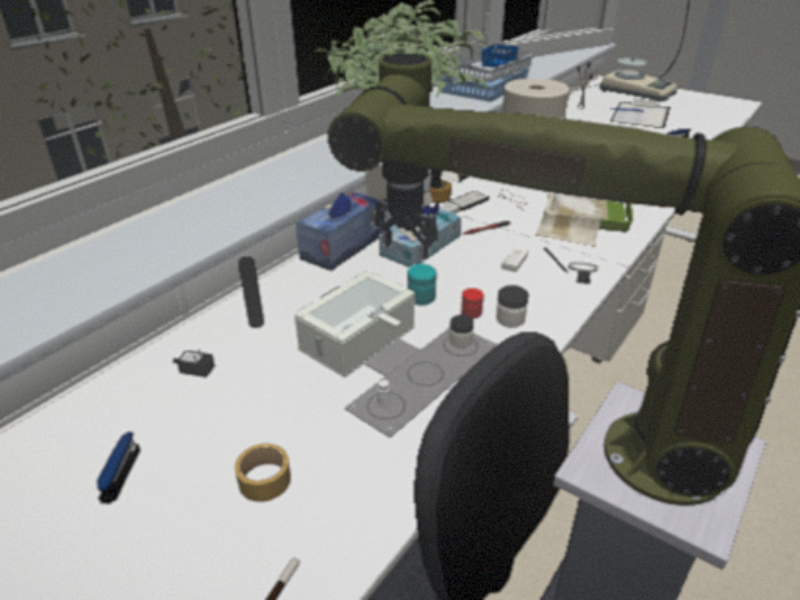

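Candidates in the scene image (800x600 view): small white jar with black cap at (373,335), standing in the right ring; larger white jar at (385,370); green (318,340), red (411,354), turquoise (454,333). I pick the small white one at (373,335), which is (461,332) in the side view. Next I check it in a close crop.

```bash
sed -i "s/M=np.array(c\['rotation'\])/M=R.from_rotvec(c['rotation']).as_matrix()/" h.py
python3 - <<'E'
from h import *
a=cv2.imread('pics/a.png')[150:260,185:305]; b=cv2.imread('pics/b.png')[160:285,185:340]
A=cv2.resize(a,None,fx=3.3,fy=3.3,interpolation=2);B=cv2.resize(b,None,fx=4,fy=4,interpolation=2)
A=cv2.resize(a,(390,358),interpolation=2)
o=np.zeros((600,800,3),np.uint8)
B=cv2.resize(b,(400,323),interpolation=2)
o[:358,:390]=A;o[:323,400:]=B
cv2.imwrite('pics/c.png',cv2.resize(b,(744,600),interpolation=2))
cv2.imwrite('pics/d.png',cv2.resize(a,(654,600),interpolation=2))
E
```

```text
(no output)
```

View pics/c.png

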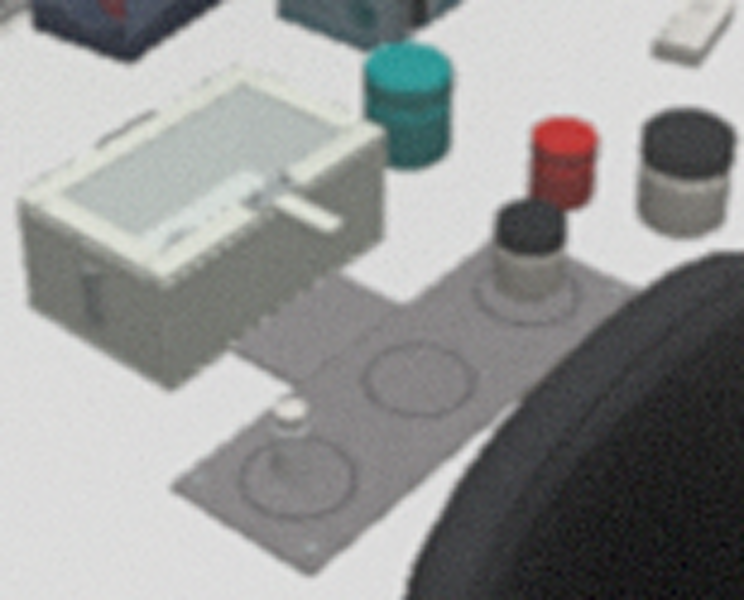

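View pics/d.png

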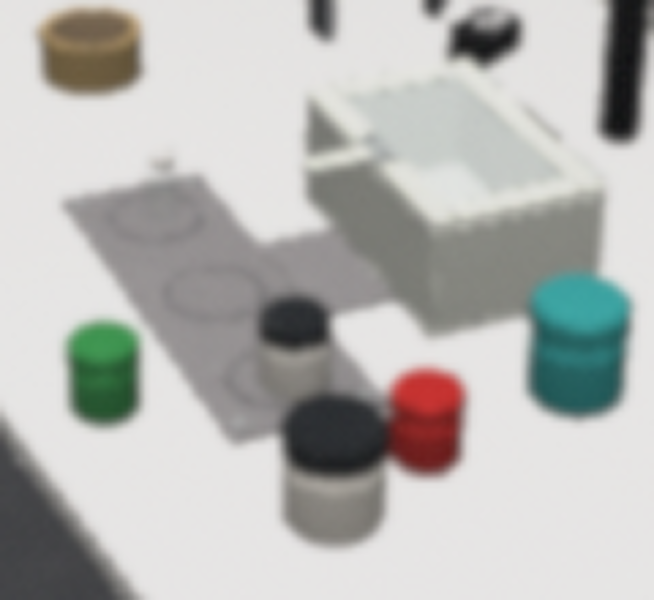

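The crops confirm the small white, black-capped jar in the right ring, at c (530,250) and d (295,345). The ring centres are at c (298,479), (419,379) and (526,293). The tab tip is at c (335,222), and the vial stands in the left ring.

```bash
python3 - <<'E'
from h import *
a=dict(np.load('pics/a.png.npz'));b=dict(np.load('pics/b.png.npz'))
C=lambda u,v,z:ray(b,185+u*155/744-.4,160+v*125/600-.4,z).round(4)
D=lambda u,v,z:ray(a,185+u*120/654-.4,150+v*110/600-.4,z).round(4)
for n,p in dict(L=(298,479,.006),M=(419,379,.006),Rr=(526,293,.006),cap=(530,222,.068),vial=(291,407,.064),tabtip=(328,219,.107),corL=(165,282,.102),corR=(384,138,.102),bbL=(20,200,.102),bigcap=(688,142,.09),red=(564,135,.06)).items():print('c',n,C(*p))
for n,p in dict(L=(155,215,.006),M=(216,292,.006),cap=(295,315,.068),vial=(162,160,.064),tabtip=(312,158,.107),corR=(433,220,.102),corL=(310,95,.102),corBR=(604,190,.102),bigcap=(336,425,.09),green=(104,338,.06)).items():print('d',n,D(*p))
E
```

```text
c L [0.5063 0.1988 0.006 ]
c M [0.4969 0.0675 0.006 ]
c Rr [ 0.486 -0.061  0.006]
c cap [ 0.4893 -0.0663  0.068 ]
c vial [0.5134 0.1953 0.064 ]
c tabtip [0.5817 0.0599 0.107 ]
c corL [0.6335 0.1772 0.102 ]
c corR [ 0.6122 -0.0537  0.102 ]
c bbL [0.7808 0.1643 0.102 ]
c bigcap [ 0.4298 -0.1982  0.09  ]
c red [ 0.5332 -0.1917  0.06  ]
d L [0.5063 0.1959 0.006 ]
d M [0.497  0.0643 0.006 ]
d cap [ 0.4896 -0.0802  0.068 ]
d vial [0.5079 0.1826 0.064 ]
d tabtip [0.5796 0.0603 0.107 ]
d corR [ 0.6182 -0.0586  0.102 ]
d corL [0.6342 0.1639 0.102 ]
d corBR [ 0.7586 -0.0803  0.102 ]
d bigcap [ 0.4331 -0.2425  0.09  ]
d green [ 0.3596 -0.0322  0.06  ]
```

Emit:
jog_arm --pt "100 0 0.18 0 0 0 -1" --pt "100 0 0.18 0 0 0 -1" --pt "100 0 0.18 0 0 0 -1" --pt "100 0 0.18 0 0 0 -1"

```text
clock: 0.5
tool_pos: [0.4906, 0.0, 0.232]
tcp_rot: [-2.705, 1.594, -0.002]
contact_force: [1.4, 0.5, 0.1]
gripper_width: 1.0
finger_force: 0.0
```

Emit:
jog_arm --pt "100 0 0 0 0 0 -1" --pt "100 0 0 0 0 0 -1" --pt "100 0 0 0 0 0 -1" --pt "100 0 0 0 0 0 -1"

```text
clock: 0.9
tool_pos: [0.4918, 0.0001, 0.2309]
tcp_rot: [3.016, -0.877, -0.001]
contact_force: [-1.1, -0.0, 0.2]
gripper_width: 0.997
finger_force: 0.0
```

Emit:
jog_arm --pt "100 0 0 0 0 0 -1" --pt "100 0 0 0 0 0 -1" --pt "100 0 0 0 0 0 -1" --pt "100 0 0 0 0 0 -1" --pt "100 0 0 0 0 0 -1"

```text
clock: 1.4
tool_pos: [0.4918, 0.0, 0.2308]
tcp_rot: [3.139, -0.111, -0.001]
contact_force: [-0.4, -0.1, 0.5]
gripper_width: 1.002
finger_force: 0.0
```

```bash
cat >> h.py <<'E'
def wrist(fn):
    s=env.state();c=env.camera('wrist');c['pos']=s['tool_pos'];c['rot']=s['tcp_rot']
    cv2.imwrite('pics/'+fn,cv2.resize(cv2.cvtColor(c['color'],cv2.COLOR_RGB2BGR),(800,600),interpolation=2))
    np.savez('pics/'+fn+'.npz',**c);print(s['tool_pos'].round(4),R.from_rotvec(s['tcp_rot']).as_matrix().round(3).tolist(),s['clock']);return c
E
python3 -c "
from h import *
c=wrist('w1.png');print(c['hand_eye'].round(3))"
```

```text
[0.4918 0.     0.2308] [[0.998, -0.07, -0.001], [-0.07, -0.998, -0.0], [-0.001, 0.0, -1.0]] 1.4
[[-0.    -0.95  -0.312  0.081]
 [ 1.    -0.     0.001 -0.001]
 [-0.001 -0.312  0.95  -0.141]
 [ 0.     0.     0.     1.   ]]
```

View pics/w1.png

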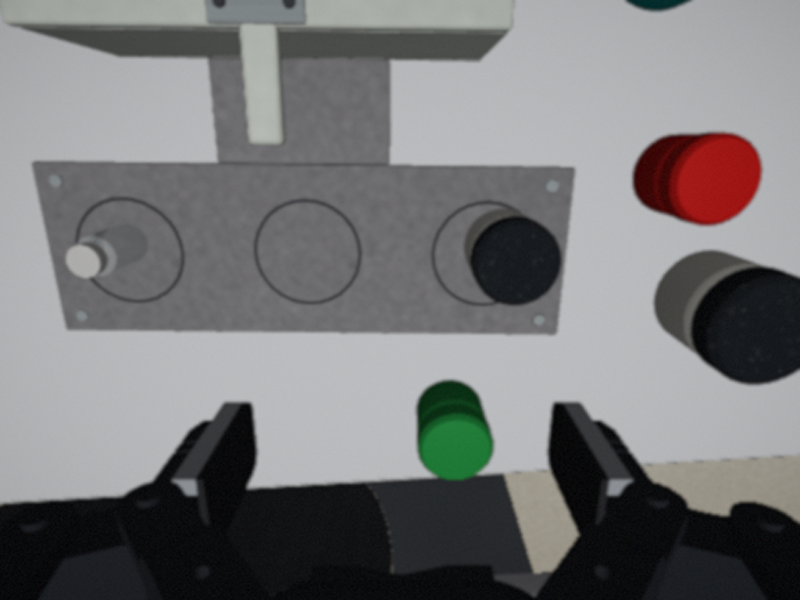

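The wrist view shows the jar cap centre at (516,260), the middle ring centre at (308,252), the right ring centre at (485,253) and the tab tip at (265,140). The yaw is aligned with the board.

```bash
python3 - <<'E'
from h import *
c=dict(np.load('pics/w1.png.npz'))
W=R.from_rotvec(c['rot']).as_matrix()
for n,(u,v,z) in dict(L=(130,250,.006),M=(308,252,.006),Rr=(485,253,.006),cap=(516,260,.068),tabtip=(265,142,.107),tabbase=(258,28,.107),corR=(513,25,.102),bL=(68,328,.006),bR=(556,333,.006),big=(754,325,.09),vial=(84,261,.064),green=(455,447,.06)).items():
    p=ray(c,u*.64-.2,v*.64-.2,z);print(n,p.round(4),'tool units',(W.T@(p-c['pos'])/.6).round(3))
E
```

```text
L [0.5087 0.1982 0.006 ] tool units [ 0.005 -0.332  0.375]
M [0.4981 0.0689 0.006 ] tool units [ 0.003 -0.115  0.375]
Rr [ 0.4882 -0.06    0.006 ] tool units [0.001 0.1   0.375]
cap [ 0.4968 -0.0694  0.068 ] tool units [0.017 0.115 0.271]
tabtip [0.5751 0.0627 0.107 ] tool units [ 0.131 -0.114  0.206]
tabbase [0.6253 0.0582 0.107 ] tool units [ 0.215 -0.112  0.206]
corR [ 0.6191 -0.0609  0.102 ] tool units [0.219 0.086 0.215]
bL [0.4522 0.26   0.006 ] tool units [-0.096 -0.428  0.375]
bR [ 0.4215 -0.1133  0.006 ] tool units [-0.103  0.196  0.375]
big [ 0.453  -0.2048  0.09  ] tool units [-0.04   0.345  0.235]
vial [0.514 0.196 0.064] tool units [ 0.014 -0.329  0.278]
green [ 0.3619 -0.0279  0.06  ] tool units [-0.212  0.062  0.285]
```

Emit:
jog_arm --pt "100 0.012 0.07 0 0 0 0" --pt "100 0.012 0.115 0 0 0 0" --pt "100 0.012 0.115 0.07 0 0 0" --pt "100 0.012 0.115 0.14 0 0 0" --pt "100 0.012 0.115 0.21 0 0 0" --pt "100 0.012 0.115 0.27 0 0 0" --pt "100 0.012 0.115 0.32 0 0 0" --pt "100 0.012 0.115 0.352 0 0 0" --pt "100 0.012 0.115 0.352 0 0 0"

```text
clock: 2.35
tool_pos: [0.4919, -0.0696, 0.0167]
tcp_rot: [3.139, -0.114, -0.01]
contact_force: [0.2, 0.1, 1.1]
gripper_width: 1.003
finger_force: 0.0
```

Emit:
jog_arm --pt "65 0 0 0 0 0 0" --pt "60 0 0 0 0 0 0" --pt "55 0 0 0 0 0 0" --pt "50 0 0 0 0 0 0" --pt "50 0 0 0 0 0 0" --pt "50 0 0 0 0 0 0" --pt "50 0 0 0 0 0 0"

```text
clock: 3.05
tool_pos: [0.4955, -0.0695, 0.0224]
tcp_rot: [3.139, -0.111, 0.005]
contact_force: [-0.7, -1.6, 5.9]
gripper_width: 0.631
finger_force: 62.3
```

```bash
python3 -c "
from h import *
c=wrist('w2.png');print(env.state()['finger_force'],env.state()['contact_force'])"
```

```text
[ 0.4955 -0.0695  0.0224] [[0.997, -0.071, 0.003], [-0.071, -0.998, -0.0], [0.003, 0.0, -1.0]] 3.05
62.25019121426158 [-1.03100081 -1.91100625  6.33215697]
```

View pics/w2.png

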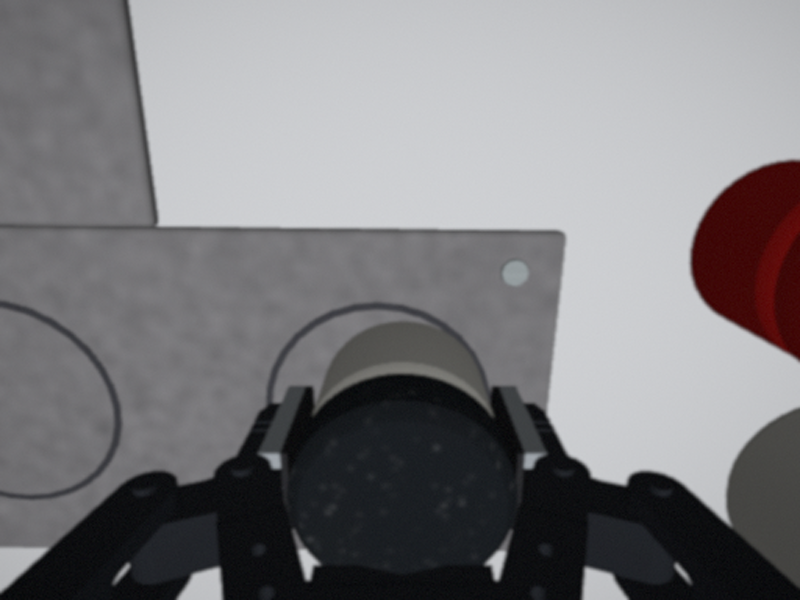

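The jar is gripped at the cap level, with the cap centre around (403,490), symmetric between the fingers. Next I compute its centre.

```bash
python3 - <<'E'
from h import *
c=dict(np.load('pics/w2.png.npz'));W=R.from_rotvec(c['rot']).as_matrix()
for u,v,z in((403,490,.068),(403,400,.068),(377,303,.006),(400,305,.006)):
    p=ray(c,u*.64-.2,v*.64-.2,z);print(p.round(4),(W.T@(p-c['pos'])).round(4))
print((W.T@(np.array([.498,.0685,0])-c['pos'])/.6).round(4))
E
```

```text
[ 0.5012 -0.0693  0.068 ] [ 0.0057 -0.0006 -0.0456]
[ 0.5237 -0.0709  0.068 ] [ 0.0283 -0.0006 -0.0455]
[ 0.5259 -0.0628  0.006 ] [ 0.0297 -0.0089  0.0165]
[ 0.5247 -0.0702  0.006 ] [ 0.029  -0.0014  0.0165]
[-0.0123 -0.2298  0.0372]
```

Emit:
jog_arm --pt "50 -0.001 -0.015 0 0 0 0" --pt "50 -0.003 -0.045 0 0 0 0" --pt "50 -0.005 -0.08 0 0 0 0" --pt "50 -0.007 -0.115 0 0 0 0" --pt "50 -0.009 -0.15 0 0 0 0" --pt "50 -0.011 -0.185 0 0 0 0" --pt "50 -0.012 -0.215 0 0 0 0" --pt "50 -0.013 -0.23 0 0 0 0" --pt "50 -0.013 -0.23 0 0 0 0" --pt "50 -0.013 -0.23 0 0 0 0"

```text
clock: 4.1
tool_pos: [0.4976, 0.0701, 0.0223]
tcp_rot: [-3.138, 0.11, -0.006]
contact_force: [-1.8, 2.5, 6.2]
gripper_width: 0.629
finger_force: 62.4
```

```bash
python3 -c "
from h import *
c=wrist('w3.png');print(env.state()['finger_force'],env.state()['contact_force'])"
```

```text
[0.4976 0.0701 0.0223] [[0.998, -0.07, 0.004], [-0.07, -0.998, 0.002], [0.004, -0.002, -1.0]] 4.1
62.404496074304916 [-1.74879039  1.33264643  6.07849787]
```

View pics/w3.png

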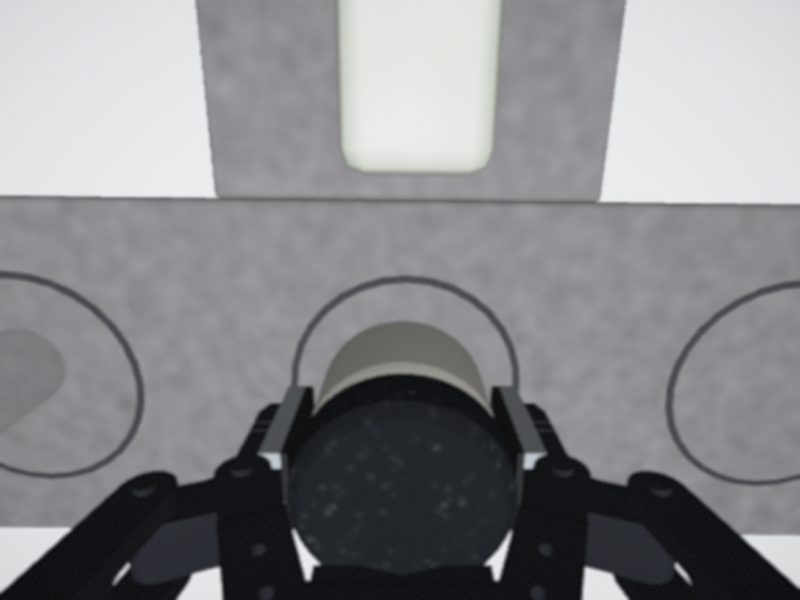

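Seen from the wrist, the middle ring's far edge is at (405,279) and its sides are at 295 and 516. The jar's foot edge is at (403,322), so it is laterally centred. I check the depth offset.

```bash
python3 - <<'E'
from h import *
c=dict(np.load('pics/w3.png.npz'));W=R.from_rotvec(c['rot']).as_matrix()
for u,v,z in((405,277,.006),(403,322,.006),(403,322,.010),(403,172,.102),(340,80,.107),(499,80,.107)):
    p=ray(c,u*.64-.2,v*.64-.2,z);print(p.round(4),((W.T@(p-c['pos']))).round(4))
E
```

```text
[0.536  0.0672 0.006 ] [0.0385 0.0002 0.0165]
[0.5208 0.0689 0.006 ] [ 0.0232 -0.0004  0.0164]
[0.5223 0.0688 0.01  ] [ 0.0246 -0.0004  0.0124]
[0.5741 0.0652 0.102 ] [ 0.0769 -0.0007 -0.0794]
[0.5839 0.071  0.107 ] [ 0.0863 -0.0072 -0.0843]
[0.5828 0.0548 0.107 ] [ 0.0863  0.0091 -0.0844]
```

Emit:
jog_arm --pt "70 0 0 0 0 0 0" --pt "80 0 0 0 0 0 0" --pt "90 0 0 0 0 0 0" --pt "100 0 0 0 0 0 0" --pt "100 0 0 0 0 0 0" --pt "100 0 0 -0.02 0 0 0" --pt "100 0 0 -0.06 0 0 0" --pt "100 0 0 -0.13 0 0 0" --pt "100 0 0 -0.21 0 0 0" --pt "100 0 0 -0.28 0 0 0"

```text
clock: 5.15
tool_pos: [0.4963, 0.0686, 0.1917]
tcp_rot: [-3.139, 0.111, -0.003]
contact_force: [1.4, 0.8, 0.4]
gripper_width: 0.995
finger_force: 0.0
```

```bash
python3 -c "
from h import *
c=wrist('w4.png')"
```

```text
[0.4963 0.0686 0.1917] [[0.997, -0.071, 0.002], [-0.071, -0.997, 0.0], [0.002, -0.0, -1.0]] 5.15
```

View pics/w4.png

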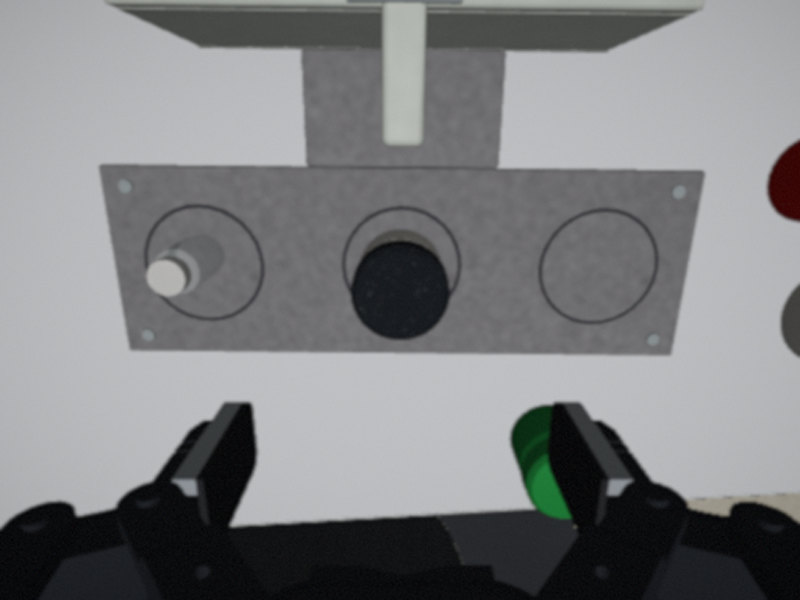

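The jar stands in the middle ring. The cap centre is at (400,290), the ring centre about (402,265), and the tab tip at (403,143). Next I check the placement and work out the tab offset.

```bash
python3 - <<'E'
from h import *
c=dict(np.load('pics/w4.png.npz'));W=R.from_rotvec(c['rot']).as_matrix()
for n,u,v,z in(('ringL',206,262,.006),('ringR',599,266,.006),('capc',400,290,.068),('ringTop',402,207,.006),('ringside',343,262,.006),('ringside',461,264,.006),('tip',403,144,.104),('base',404,6,.104)):
    p=ray(c,u*.64-.2,v*.64-.2,z);print(n,p.round(4),((W.T@(p-c['pos']))).round(4))
E
```

```text
ringL [0.5092 0.1973 0.006 ] [ 0.0034 -0.1293  0.1857]
ringR [ 0.4882 -0.0601  0.006 ] [0.0006 0.129  0.1856]
capc [0.4992 0.0702 0.068 ] [ 0.0025 -0.0018  0.1237]
ringTop [0.5357 0.0665 0.006 ] [ 0.0391 -0.0006  0.1857]
ringside [0.5028 0.1076 0.006 ] [ 0.0034 -0.0394  0.1857]
ringside [0.496  0.0304 0.006 ] [0.002  0.0381 0.1857]
tip [0.5746 0.0633 0.104 ] [ 0.0783 -0.0003  0.0878]
base [0.6266 0.0593 0.104 ] [1.304e-01 1.000e-04 8.790e-02]
```

Emit:
jog_arm --pt "60 0.075 0 0 0 0 0" --pt "60 0.151 0 0 0 0 0" --pt "60 0.151 0 0 0 0 0" --pt "60 0.151 0 0.06 0 0 0" --pt "60 0.151 0 0.12 0 0 0" --pt "60 0.151 0 0.16 0 0 0" --pt "60 0.151 0 0.181 0 0 0" --pt "60 0.151 0 0.181 0 0 0"

```text
clock: 6.0
tool_pos: [0.5857, 0.0622, 0.0783]
tcp_rot: [3.139, -0.111, -0.004]
contact_force: [-0.1, -0.8, -0.0]
gripper_width: 0.602
finger_force: 0.0
```

Emit:
jog_arm --pt "40 0 0 0 0 0 0" --pt "25 0 0 0 0 0 0" --pt "10 0 0 0 0 0 0" --pt "5 0 0 0 0 0 0" --pt "5 0 0 0 0 0 0" --pt "5 0 0 0 0 0 0" --pt "5 0 0 0 0 0 0"

```text
clock: 6.7
tool_pos: [0.5875, 0.0619, 0.0809]
tcp_rot: [3.139, -0.112, 0.004]
contact_force: [1.3, -5.2, 5.4]
gripper_width: 0.196
finger_force: 60.3
```

```bash
python3 -c "
from h import *
s=env.state();print(s);W=R.from_rotvec(s['tcp_rot']).as_matrix();p=s['tool_pos']
h=p+W@[0,0,-env.hold_point_z]
ax=np.array([np.cos(-.0785),np.sin(-.0785),0])
H=h+ax*.19;H[2]=.096
for a in np.radians([0,4,9,14,19,24,29,34,39,44,45,46]):
  b=a+np.arctan2(.006,.19);q=H+np.hypot(.19,.006)*np.array([-np.cos(b)*ax[0],-np.cos(b)*ax[1],np.sin(b)])
  print(round(np.degrees(a)),q.round(4),(W.T@(q-h)/.6).round(3))
"
```

```text
{'clock': 6.7, 'qpos': array([ 0.44506793,  0.0484469 , -0.18191946,  0.00161043, -1.33866345,
        1.05426074]), 'joint_vel': array([-0.00152309,  0.00034482,  0.0006541 ,  0.00105655, -0.00019242,
        0.00064365]), 'joint_torque': array([  3.14375862, -33.03542376,  31.30707622,   4.21451166,
         0.40932876,   0.13652998]), 'tool_pos': array([0.58746486, 0.06190204, 0.08093636]), 'tcp_rot': array([ 3.13903323, -0.11163741,  0.00359839]), 'contact_force': array([ 1.31972722, -5.19294064,  5.44966279]), 'torque': array([-1.54030568, -0.29935471, -0.07979804]), 'finger_force': 60.34549355506897, 'gripper_width': 0.1964818826627751}
0 [0.5874 0.0619 0.102 ] [ 0.     0.    -0.004]
4 [0.5883 0.0618 0.1152] [ 0.002  0.    -0.026]
9 [0.5907 0.0617 0.1316] [ 0.006  0.    -0.053]
14 [0.5945 0.0614 0.1478] [ 0.012  0.    -0.08 ]
19 [0.5997 0.0609 0.1635] [ 0.021  0.    -0.106]
24 [0.6062 0.0604 0.1788] [ 0.032  0.    -0.132]
29 [0.6141 0.0598 0.1934] [ 0.045  0.    -0.156]
34 [0.6232 0.0591 0.2072] [ 0.06   0.001 -0.179]
39 [0.6334 0.0583 0.2202] [ 0.077  0.001 -0.201]
44 [0.6447 0.0574 0.2323] [ 0.096  0.001 -0.221]
45 [0.6471 0.0572 0.2346] [ 0.1    0.001 -0.225]
46 [0.6496 0.057  0.2368] [ 0.104  0.001 -0.228]
```

Emit:
jog_arm --pt "5 0.002 0 -0.022 0 0 0" --pt "5 0.006 0 -0.049 0 0 0" --pt "5 0.012 0 -0.076 0 0 0" --pt "5 0.021 0 -0.102 0 0 0" --pt "5 0.032 0 -0.128 0 0 0" --pt "5 0.045 0 -0.152 0 0 0" --pt "5 0.06 0 -0.175 0 0 0" --pt "5 0.06 0 -0.175 0 0 0"

```text
clock: 7.5
tool_pos: [0.6217, 0.0591, 0.1836]
tcp_rot: [3.138, -0.113, -0.007]
contact_force: [-5.5, -6.1, -1.9]
gripper_width: 0.199
finger_force: 59.9
```

```bash
python3 -c "
from h import *
save('side','e.png');s=env.state();print(s['tool_pos'],s['contact_force'],s['gripper_width'],s['finger_force'])
a=cv2.imread('pics/e.png')[130:285,170:370];cv2.imwrite('pics/e2.png',cv2.resize(a,(774,600),interpolation=2))"
```

```text
[0.62115722 0.05918769 0.18287794] [-5.26521086 -5.21275835 -1.54860061] 0.19874352085873861 59.863155484199524
```

View pics/e2.png

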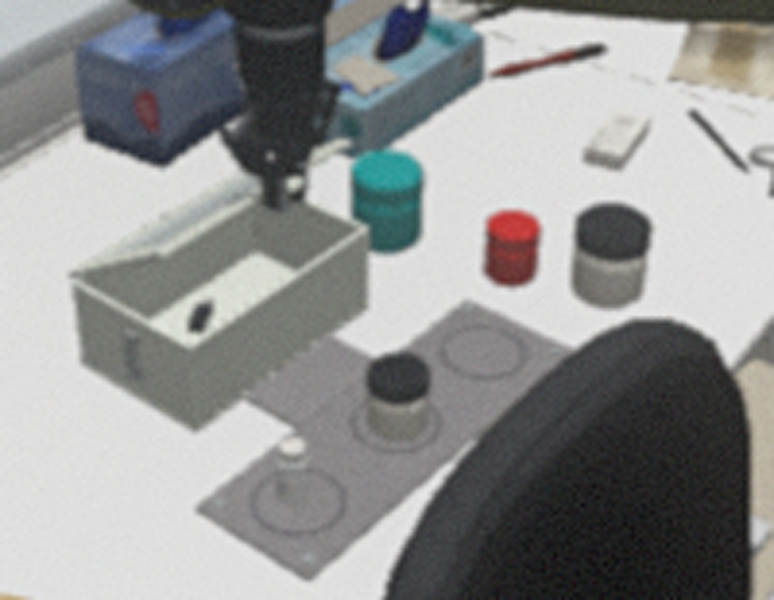

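The side view shows the lid partly open in the fingers at (290,185). The jar stands upright in the middle ring at (398,395) and the vial is untouched.

Emit:
jog_arm --pt "5 0.013 0 -0.018 0 0 0" --pt "5 0.027 0 -0.033 0 0 0" --pt "5 0.04 0 -0.046 0 0 0" --pt "5 0.04 0 -0.046 0 0 0" --pt "5 0.04 0 -0.046 0 0 0" --pt "5 0.04 0 -0.046 0 0 0"

```text
clock: 8.15
tool_pos: [0.6448, 0.0573, 0.21]
tcp_rot: [3.137, -0.113, -0.009]
contact_force: [-4.8, -5.3, -1.7]
gripper_width: 0.197
finger_force: 60.2
```

```bash
python3 -c "
from h import *
save('side','f.png');save('scene','g.png');s=env.state();print(s['tool_pos'],s['contact_force'],s['gripper_width'],s['finger_force'],s['joint_vel'].round(3))
W=R.from_rotvec(s['tcp_rot']).as_matrix();h=s['tool_pos']+W@[0,0,-env.hold_point_z]
ax=np.array([np.cos(-.0785),np.sin(-.0785),0]);H=np.array([.58746,.0619,0])+ax*.19
d=(H-h)@ax;z=h[2]+.002-.096;print(d,z,np.hypot(d,z),np.degrees(np.arctan2(z,d))-1.8)
a=cv2.imread('pics/f.png')[140:240,170:300];b=cv2.imread('pics/g.png')[110:220,220:320]
o=np.hstack([cv2.resize(a,(430,331),interpolation=2),cv2.resize(b,(301,331),interpolation=2)]);cv2.imwrite('pics/f2.png',o)"
```

```text
[0.64476924 0.05727022 0.2099417 ] [-3.87549002 -6.34810696 -1.72943745] 0.1960918586195519 60.21243631839752 [-0.002 -0.001 -0.002 -0.001  0.001  0.001]
0.13239917179185498 0.13464135052417311 0.18883282014030925 43.68106691196826
```

View pics/f2.png

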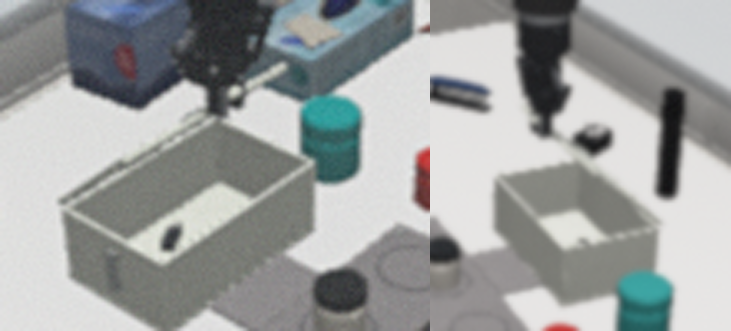

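The crops show the lid held near 45° by its tab, at left (230,95) and right (550,130), with the stick visible inside. My estimate is 43.7°, so I nudge it up slightly.

Emit:
jog_arm --pt "5 0.005 0 -0.006 0 0 0" --pt "5 0.005 0 -0.006 0 0 0" --pt "5 0.005 0 -0.006 0 0 0" --pt "5 0.005 0 -0.006 0 0 0"

```text
clock: 8.65
tool_pos: [0.6474, 0.0571, 0.2125]
tcp_rot: [3.137, -0.112, -0.012]
contact_force: [-5.3, -5.7, -5.9]
gripper_width: 0.201
finger_force: 60.1
```

```bash
python3 -c "
from h import *
s=env.state()
W=R.from_rotvec(s['tcp_rot']).as_matrix();h=s['tool_pos']+W@[0,0,-env.hold_point_z]
ax=np.array([np.cos(-.0785),np.sin(-.0785),0]);H=np.array([.58746,.0619,0])+ax*.19
d=(H-h)@ax;z=h[2]+.002-.096;a=np.degrees(np.arctan2(z,d))-1.8;print(a,s['finger_force'],s['contact_force'])
if 44<a<46.2: print(env.finish_job())"
```

```text
44.80769408118256 60.14518618583679 [-5.33220168 -5.73172484 -5.90040717]
the job is handed in; nothing more can be done
None
```

I slid the jar into the middle ring and let go of it there, upright and within about 2 mm of centre; the job is handed in with the arm still holding the lid by its tab at about 45° (estimated 44.8°), and I made no contact with the vial, tape roll or carton.

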